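# Check in a sample jar at the code reader

### The arm

A 7-joint arm with a two-finger parallel gripper is mounted at the origin on the work surface. World frame = base frame: x ahead of the robot, y to its left, z up, the work surface at z = 0. Lengths are in m, angles in degrees, forces in N, time in s.
With the tool pointing down it reaches from about 0.425 to 0.875 m from the base axis. Payload 4.7 kg.
Tool frame: the origin (TCP) lies at the very end of the fingers, on their centre line; the grasp point (between the pads) lies 19 mm behind it; z points along the fingers, y is the direction in which the jaws open and shut (so a half turn about z gives the same grasp; the last joint's range is limited). The gripper opens to 87 mm and grips with 3 to 60 N. Pads are 19 mm wide; open, the fingers measure 117 mm over their backs; the gripper's body (75 mm by 190 mm) begins 51 mm behind the grasp point.
Start: joints at [65.094, 18.392, -4.016, 83.108, 1.295, 78.541, -3.26], TCP at [0.282, -0.586, 0.183] pointing down, gripper open.
Joint ranges: [-163.93, 163.93], [-17.29, 119.83], [-79.2, 71.16], [3.27, 140.29], [-89.18, 269.18], [5.43, 117.66], [-154.24, 154.24]. Speed limits (degrees/s): [147.25, 147.25, 180, 180, 180, 180, 180].

### API

Orientations are given as [roll, pitch, yaw] about the fixed x, y, z axes, in that order (R = Rz(yaw) Ry(pitch) Rx(roll)).
In Python, from cell import * gives the robot as it stands.
- The arm moves only by the tool drive_tool, never from a script. Its argument "moves" is text: rows parted by semicolons, each of 5 numbers parted by spaces: the shift along the tool's x, y, z in m, then the turn about the tool's z in degrees, then the gripper's target within -1 to 1 (fully open at 1, half-way at 0, shut at -1). In form: x y z yaw fingers; .... A call has exactly 8 rows; each row is the pose to reach, as a shift and turn from the pose commanded when the call began, along the tool's axes at that moment; what a row does not reach only later rows make up. A row lasts 1/10 s, in which the tool goes at most 50 mm and 8.59 degrees, less where a joint would pass 70% of its speed; a pose out of reach is approached as far as the arm can. A call with a gripper value outside its range is refused whole. The fingers move at their own pace and stop on an object; "grip_force" is the grip in N (left out, the last holds). Time passes only in rows, so rows that repeat a pose let the fingers close, or fill a call up. It gives the time, the measured TCP pose, the force and the opening at its end, in the units of the state.
- get_obs(): the state, without advancing time (a new reading comes with each control period).
- read_camera(name): name is "scene" or "top" or "wrist"; returns (picture, depth): 480x640x3 uint8, red, green, blue; 480x640 float32, m along the optical axis (not along the pixel's ray), 0 where there is no reading.
- calibration(name): a dict with "intrinsics" (3x3 intrinsics, pixels), "cam_to_world" (4x4, takes a point from camera to world coordinates); the wrist camera has in their place "T_tool_cam" (4x4, takes a point from camera to tool coordinates, whose origin is the TCP and whose axes are the flange's). Camera axes: x right, y up, looking along -z (the intrinsics and any distortion apply to the point x, -y, -z); pixel columns grow to the right and rows downward; lengths in m; the calibration is good to about 2 mm. The wrist camera is an equidistant fisheye: a pixel r from the principal point sees the ray r / f radians off the axis. A picture is of the moment at which its call begins: read the wrist's pose just before it. calibration takes no time and is no camera call.
- sign_off(): hands the job in, once; it reports no verdict.
Trained networks look in the newest picture that a camera, given by its name, has taken for a name from the list of things; names that differ only in an ending like _2 or _b are one class to them, and where a whole thing is asked for, a point or a joint stands for the part that bears it (a point fixed in the world has none). Each returns a list of dicts, best first, with "conf" (0 to 1); they miss things now and then, are a little off and sometimes report something else, mostly with a low value. They report only what shows in the picture. A call takes as long as a camera call.
- search_frame(camera, name): "uv" ([column, row] in pixels, amid what is visible of it).
- pinpoint(camera, name): "uv" ([column, row] in pixels: a listed point, or the origin of a listed thing).
The state is a dict: "time_s": time; "qpos": joint angles; "joint_velocities": joint speeds; "effort": joint torques, N m; "tool_pos": TCP position; "tool_rot": TCP orientation; "force": force on the tool from outside, world axes, zero at the start; "wrist_torque": the same for the moment, N m; "grip_width": finger opening in m.
Only numpy, scipy, OpenCV 4.12 (cv2) and the standard library are available. Lean on these libraries where they do the work, as an engineer would, in place of code of your own. Each camera call takes 0.05 s, during which the arm holds its last target. There are 200 camera calls.

### The job

The code reader's plate is blocked by a closed tip case: first stack that case squarely on top of the column of two like cases, without shifting the column. Then stand the labelled jar upright in the middle of the reader's round pad, with its label turned to face the reader's window squarely. Never tip the jar over, and leave the bottles, the beaker and the tin where they stand.

Things in the scene. Friction and masses are not known exactly. Their poses are not given: they have to be found in the camera images.
- case_new: the closed grey tip case that lies on the reader's plate, over its pad: a box 116 x 62 x 48 mm (x, y, z) with a flat lid; origin at the centre of its underside, x along its length. Half a turn makes no difference. About 0.22 kg
- case_mid: the upper of the two cases of the column, the same kind and size (116 x 62 x 48 mm); origin at the centre of its underside, x along its length; its top is 48 mm above its origin, about 96 mm above the bench. Loose
- case_low: the lower case of the column, the same kind and size, standing on the bench; origin at the centre of its underside, x along its length. Loose
- jar: the labelled sample jar: an upright cylinder 110 mm high, the only jar with a paper seal strip over its cap. Amber glass body 58 mm in diameter, from 78 mm up a screw cap 60 mm in diameter (solid with the jar; hold it by the cap). Origin at the centre of its underside, z up its axis; its own +x points out through the middle of the label. About 0.26 kg
- jar_label (a point): middle of the jar's label: a white paper patch with black bars, 80 degrees wide, on the jar's side, 29 mm from the axis along the jar's +x, 40 mm above its underside. A white strip 16 mm wide runs from the label up over the cap to the cap's centre, so that from above it points the way the label faces
- reader: the code reader, fixed to the bench: a plain grey base plate 210 x 110 x 8 mm with an upright block 60 (x) x 110 (y) mm at one end, 110 mm high. Origin under the pad's centre, at bench height; the plate reaches from x = -60 to +150 mm, the block from x = +90 to +150 mm; its own +x points from the pad to the block
- reader_pad (a point): centre of the reader's round pad (80 mm in diameter, white with a black rim), on the plate's upper face, 8 mm above the bench
- reader_window (a point): centre of the dark window, 74 x 50 mm, in the block's face that looks at the pad; 90 mm from the pad's axis, 62 mm above the bench
- bottle_a: bystander: a clear bottle with a blue cap, 56 mm in diameter, 150 mm high; origin at the centre of its underside; to be left alone
- bottle_b: bystander: another such bottle; to be left alone
- beaker: bystander: an empty glass beaker, 68 mm in diameter, 85 mm high; origin at the centre of its underside; to be left alone
- tin: bystander: a flat aluminium pen tin, 60 x 180 x 35 mm (x, y, z); origin at the centre of its underside; to be left alone

How it is judged (in metres and radians):
On the way, in this order (a step that is already met when the one before it is completed fails the run):
1. the case from the reader's plate lies squarely on the column of two, released (horizontal distance between case_new and case_mid below 0.009 m and z of case_new in the frame of case_mid between 0.044 and 0.052 m and angle between the x axis of case_new and the x axis of case_mid, either way round below 0.1 rad and angle between each of case_new, case_mid's own z axis and vertical below 0.05 rad and horizontal distance between case_mid and case_low below 0.009 m and z of case_mid in the frame of case_low between 0.044 and 0.052 m and angle between the x axis of case_mid and the x axis of case_low, either way round below 0.1 rad and distance of case_low from where it was at the start of the episode below 0.025 m and contact force between the fingers and case_new below 0.1 N and linear speed of case_new below 0.02 m/s), for 0.2 s.
2. the jar stands upright on the reader's pad, label to the window, released (horizontal distance between jar and reader_pad below 0.015 m and z of jar in the frame of reader_pad between -0.004 and 0.004 m and angle between jar's own z axis and vertical below 0.05 rad and angle between the x axis of jar and the x axis of reader, either way round below 0.25 rad and horizontal distance between jar_label and reader_window below 0.085 m and contact force between the fingers and jar below 0.1 N and linear speed of jar below 0.02 m/s and angular speed of jar below 0.1 rad/s), for 0.2 s.
At the end, for the whole second after the job is handed in: Three cases in one column: each within 9 mm and 0.10 rad of the one below, level, the lowest moved under 25 mm. Jar upright on the reader's plate within 15 mm of the pad's centre, its label facing the window within 0.25 rad. All released and at rest (all of step 1 and all of step 2); the robot touches nothing.
It fails at once if the jar is tipped over (more than 0.6 rad) (angle between jar's own z axis and vertical above 0.6 rad).
It fails at once if a bystander bottle is shifted by more than 30 mm (distance of bottle_a from where it was at the start of the episode above 0.03 m).
It fails at once if a bystander bottle is shifted by more than 30 mm (distance of bottle_b from where it was at the start of the episode above 0.03 m).
It fails at once if a bystander beaker is shifted by more than 30 mm (distance of beaker from where it was at the start of the episode above 0.03 m).
It fails at once if a bystander tin is shifted by more than 30 mm (distance of tin from where it was at the start of the episode above 0.03 m).
It also fails if it takes over 64 s, if anything falls off the work surface, if the arm or the gripper's body presses on something with over 40 N, if the wrist force passes 120 N, or if a joint passes its speed limit or range.

## Working session

There is one attempt and no reset: what is moved stays moved. The work goes in short steps, Python scripts to look and compute and a tool call to move; the robot and the scene stay as the last step left them, time stands still between calls to the robot, and variables do not carry over. Pictures are saved under pics/ and viewed, about 8 in all and at most 12, crops included, and the job is handed in when it is done.

Besides the shell and the picture viewer there is one more tool, called after ">>>" as name(argument=value, ...) on one line, values as JSON. drive_tool: Moves the arm, as the interface text tells. Its arguments: {"type":"object","properties":{"moves":{"type":"string"},"grip_force":{"type":"number"}},"required":["moves"]}

```bash
mkdir -p pics; cat > h.py <<'E'
from cell import *
import numpy as np, cv2
from scipy.spatial.transform import Rotation as Rn
def cam(name):
    o=get_obs(); img,d=read_camera(name); c=calibration(name)
    K=np.array(c["intrinsics"])
    if name=="wrist":
        T=np.eye(4);T[:3,:3]=Rn.from_euler('xyz',o["tool_rot"],degrees=True).as_matrix();T[:3,3]=o["tool_pos"]
        M=T@np.array(c["T_tool_cam"])
    else: M=np.array(c["cam_to_world"])
    return img,d,K,M
def world(name,K,M,u,v,d):
    u,v,d=[np.asarray(a,float) for a in (u,v,d)]
    x=(u-K[0,2])/K[0,0]; y=(v-K[1,2])/K[1,1]
    if name=="wrist":
        r=np.hypot(x,y)+1e-9; s=np.tan(np.minimum(r,1.5))/r; x=x*s;y=y*s
    p=np.stack([x*d,-y*d,-d],-1)
    return p@M[:3,:3].T+M[:3,3]
def cloud(name):
    img,d,K,M=cam(name)
    v,u=np.mgrid[:480,:640]
    W=world(name,K,M,u,v,d); W[d==0]=np.nan
    return img,d,K,M,W
def save(n,img): cv2.imwrite("pics/"+n,img[:,:,::-1])
E
python3 - <<'E'
from h import *
o=get_obs(); print(o); print({k:v for k,v in calibration("top").items()})
for n in("top","scene"):
    img,d,K,M,W=cloud(n); save(n+"0.png",img); np.savez("%s0.npz"%n,img=img,d=d,W=W)
    for t in("case_new","case_mid","jar","reader","reader_pad","reader_window","bottle_a","beaker","tin"):
        for f in (search_frame,pinpoint):
            r=f(n,t)
            for q in r[:3]:
                u,v=[int(round(a)) for a in q["uv"]]
                u=min(max(u,0),639);v=min(max(v,0),479)
                print(n,t,f.__name__,round(q["conf"],2),u,v,W[v,u].round(3))
E
```

```text
{'time_s': 0.0, 'qpos': array([65.09387789, 18.43848178, -4.01678208, 83.17470402,  1.29441678,
       78.53812601, -3.26015602]), 'joint_velocities': array([-0.00345817,  0.07023056, -0.09220808, -0.06089958, -0.02988699,
       -0.17241184, -0.0063428 ]), 'effort': array([ 1.23950493e-03, -4.91287851e+01, -4.03015343e-01, -3.12522840e+01,
       -6.39176066e-02,  4.36769729e-02,  1.66521213e-04]), 'tool_pos': array([ 0.28172489, -0.5850984 ,  0.18227   ]), 'tool_rot': array([-1.79893900e+02,  4.64410302e-03,  2.57167859e+01]), 'force': array([ 0.05707976,  0.18821253, -0.45546188]), 'wrist_torque': array([ 0.03150482, -0.01552152, -0.03044493]), 'grip_width': 0.08714115775632278}
{'intrinsics': array([[515.71144355,   0.        , 323.40913733],
       [  0.        , 515.71144355, 245.89126683],
       [  0.        ,   0.        ,   1.        ]]), 'cam_to_world': array([[-0.00901023,  0.9965875 , -0.08204986,  0.49187573],
       [-0.99995636, -0.00877712,  0.00320138, -0.02388416],
       [ 0.00247029,  0.08207512,  0.99662308,  1.19329817],
       [ 0.        ,  0.        ,  0.   
[... 1883 characters left out ...]
0.033]
scene reader_window call 0.66 423 189 [0.547 0.196 0.083]
scene reader_window call 0.57 158 214 [ 0.424 -0.322  0.063]
scene bottle_a call 0.8 255 312 [ 0.732 -0.199  0.105]
scene bottle_a call 0.75 464 252 [0.722 0.189 0.091]
scene bottle_a call 0.77 256 332 [ 0.736 -0.203  0.049]
scene bottle_a call 0.67 459 272 [0.726 0.191 0.035]
scene bottle_a call 0.38 412 211 [0.542 0.184 0.017]
scene beaker call 0.72 324 168 [0.372 0.046 0.033]
scene beaker call 0.88 324 187 [0.425 0.028 0.029]
scene tin call 0.83 367 332 [ 0.789 -0.021  0.034]
scene tin call 0.51 330 300 [ 0.705 -0.059  0.031]
scene tin call 0.9 367 336 [ 0.796 -0.024  0.034]
scene tin call 0.52 207 225 [ 0.475 -0.235  0.054]
```

View pics/top0.png

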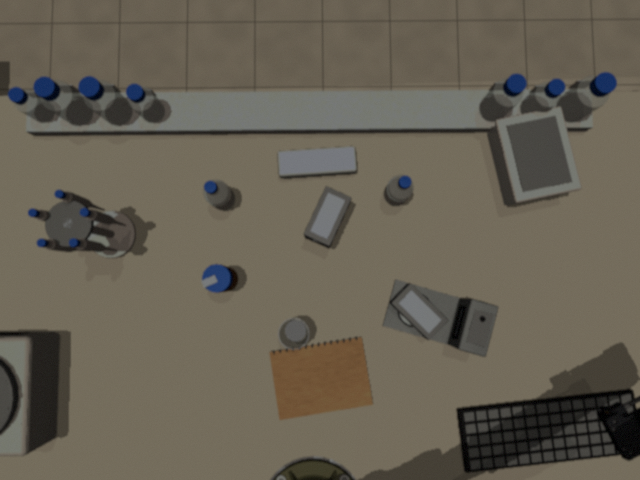

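```bash
python3 - <<'E'
from h import *
Z=np.load("top0.npz");W=Z["W"]
def rect(name,lo,hi,zlo,zhi):
    m=(W[...,0]>lo[0])&(W[...,0]<hi[0])&(W[...,1]>lo[1])&(W[...,1]<hi[1])&(W[...,2]>zlo)&(W[...,2]<zhi)
    m=cv2.erode(cv2.dilate(cv2.erode(m.astype(np.uint8),np.ones((3,3))),np.ones((3,3))),np.ones((1,1)))>0
    n,l,s,c=cv2.connectedComponentsWithStats(m.astype(np.uint8))
    m=l==1+np.argmax(s[1:,4])
    p=W[m]; print(name,m.sum(),p.mean(0).round(4),np.median(p[:,2]).round(4),cv2.minAreaRect((p[:,:2]*1000).astype(np.float32)))
rect("new",(.35,-.33),(.6,-.1),.045,.075)
rect("mid",(.55,-.12),(.72,.07),.085,.11)
rect("reader",(.3,-.45),(.6,-.2),.1,.125)
rect("jar",(.42,.1),(.6,.27),.1,.125)
rect("plate",(.25,-.5),(.62,-.05),.005,.013)
E
```

```text
new 1516 [ 0.4412 -0.2357  0.0572] 0.0573 ((440.76446533203125, -236.29322814941406), (116.98811340332031, 61.86940002441406), 44.2891960144043)
mid 1555 [ 0.6476 -0.0361  0.0978] 0.0979 ((648.5794067382812, -36.35734558105469), (62.20709991455078, 116.85819244384766), 64.81368255615234)
reader 1554 [ 0.4088 -0.3463  0.1111] 0.1112 ((408.6309509277344, -348.5735168457031), (62.124595642089844, 109.762939453125), 73.15020751953125)
jar 660 [0.5164 0.1978 0.1117] 0.1118 ((516.6511840820312, 198.05101013183594), (59.755794525146484, 56.56843185424805), 89.31356811523438)
plate 503 [ 0.4573 -0.2985  0.0092] 0.0093 ((452.7939147949219, -291.65625), (77.56024169921875, 57.18157958984375), 73.28926849365234)
```

The image agrees with the measurements: case_new is at (417,311) over the pad, the column at (328,217), the reader block at (473,327), and the jar at (218,279) with its strip pointing left and slightly down. The sizes and heights match the given values. Next I move above case_new.

>>> drive_tool(moves="0.295 -0.246 -0.01 -18.6 1;0.295 -0.246 -0.01 -18.6 1;0.295 -0.246 -0.01 -18.6 1;0.295 -0.246 -0.01 -18.6 1;0.295 -0.246 -0.01 -18.6 1;0.295 -0.246 -0.01 -18.6 1;0.295 -0.246 -0.01 -18.6 1;0.295 -0.246 -0.01 -18.6 1", grip_force=25)

```text
time_s: 2.7
tool_pos: [0.4426, -0.2321, 0.1939]
tool_rot: [179.9, -0.0, 44.5]
force: [0.5, -0.4, -0.1]
grip_width: 0.0869
```

```bash
cat >> h.py <<'E'
def go(x,y,z,yaw):
    o=get_obs(); p=o["tool_pos"]; R=Rn.from_euler('xyz',o["tool_rot"],degrees=True).as_matrix()
    s=R.T@(np.array([x,y,z])-p); t=-((yaw-o["tool_rot"][2]+180)%360-180)
    print("t",round(o["time_s"],2),"at",p.round(4),o["tool_rot"].round(2),"w",round(o["grip_width"],4),"q7",o["qpos"][6].round(1),"F",o["force"].round(1),"| shift",s.round(4),"turn",round(t,2))
def rect(W,name,lo,hi,zlo,zhi):
    m=(W[...,0]>lo[0])&(W[...,0]<hi[0])&(W[...,1]>lo[1])&(W[...,1]<hi[1])&(W[...,2]>zlo)&(W[...,2]<zhi)
    m=cv2.morphologyEx(m.astype(np.uint8),cv2.MORPH_OPEN,np.ones((3,3),np.uint8))
    n,l,s,c=cv2.connectedComponentsWithStats(m)
    m=l==1+np.argmax(s[1:,4])
    p=W[m]; print(name,m.sum(),p.mean(0).round(4),np.median(p[:,2]).round(4),cv2.minAreaRect((p[:,:2]*1000).astype(np.float32)))
    return m
E
python3 - <<'E'
from h import *
img,d,K,M,W=cloud("wrist"); save("w1.png",img)
rect(W,"new",(.35,-.33),(.6,-.1),.045,.075)
rect(W,"reader",(.3,-.45),(.6,-.2),.1,.125)
go(.4443,-.2328,.027,44.3)
E
```

```text
new 7882 [ 0.4419 -0.2358  0.0564] 0.0565 ((440.3420715332031, -237.2601318359375), (115.02000427246094, 62.216224670410156), 44.655338287353516)
reader 2739 [ 0.4084 -0.3373  0.1102] 0.1106 ((408.9115905761719, -336.2745361328125), (30.34052848815918, 103.66130065917969), 44.863834381103516)
t 2.75 at [ 0.4454 -0.2264  0.1943] [179.99  -0.23  44.93] w 0.0869 q7 -21.0 F [2.3 4.6 0.6] | shift [-0.0059  0.0037  0.1672] turn 0.63
```

View pics/w1.png

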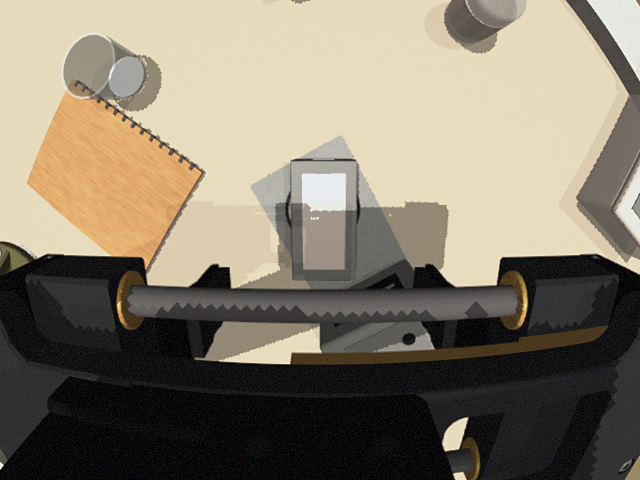

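The wrist view shows the case squarely between the fingers at (322,218), with the reader block at (365,310). I'll descend.

>>> drive_tool(moves="0.003 0.001 0.0 -0.1 1;0.003 0.001 0.03 -0.1 1;0.003 0.001 0.06 -0.1 1;0.003 0.001 0.09 -0.1 1;0.003 0.001 0.115 -0.1 1;0.003 0.001 0.135 -0.1 1;0.003 0.001 0.135 -0.1 1;0.003 0.001 0.135 -0.1 1")

```text
time_s: 3.55
tool_pos: [0.4436, -0.2358, 0.0586]
tool_rot: [-180.0, 0.0, 44.3]
force: [-0.0, -0.2, -1.1]
grip_width: 0.0869
```

```bash
python3 - <<'E'
from h import *
go(.4435,-.2337,.027,44.5)
E
```

```text
t 3.55 at [ 0.4436 -0.2358  0.0586] [-1.7999e+02  2.0000e-02  4.4320e+01] w 0.0869 q7 -23.4 F [-0.  -0.2 -1.1] | shift [ 0.0014 -0.0015  0.0316] turn -0.18
```

>>> drive_tool(moves="0.001 -0.0015 0.015 -0.2 1;0.001 -0.0015 0.026 -0.2 1;0.001 -0.0015 0.031 -0.2 1;0.001 -0.0015 0.031 -0.2 1;0.001 -0.0015 0.031 -0.2 -1;0.001 -0.0015 0.031 -0.2 -1;0.001 -0.0015 0.031 -0.2 -1;0.001 -0.0015 0.031 -0.2 -1")

```text
time_s: 4.35
tool_pos: [0.4438, -0.233, 0.0277]
tool_rot: [180.0, -0.0, 44.6]
force: [-0.1, 0.5, -0.6]
grip_width: 0.0631
```

>>> drive_tool(moves="0 0 0 0 -1;0 0 0 0 -1;0 0 -0.01 0 -1;0 0 -0.03 0 -1;0 0 -0.06 0 -1;0 0 -0.09 0 -1;0 0 -0.12 0 -1;0 0 -0.15 0 -1")

```text
time_s: 5.15
tool_pos: [0.4436, -0.2327, 0.1795]
tool_rot: [179.9, -0.0, 44.6]
force: [0.6, -0.6, 0.7]
grip_width: 0.0025
```

```bash
python3 - <<'E'
from h import *
go(.645,-.034,.18,-25.2)
E
```

```text
t 5.15 at [ 0.4436 -0.2327  0.1795] [179.94  -0.    44.63] w 0.0025 q7 -21.0 F [ 0.6 -0.6  0.7] | shift [ 2.83e-01  1.00e-04 -5.00e-04] turn 69.83
```

The fingers shut to 2.5 mm, so the case was not held. I'll look again.

>>> drive_tool(moves="0 0 0 0 1;0 0 0 0 1;0 0 0 0 1;0 0 0 0 1;0 0 0 0 1;0 0 0 0 1;0 0 0 0 1;0 0 0 0 1")

```text
time_s: 5.95
tool_pos: [0.4435, -0.2328, 0.1772]
tool_rot: [-180.0, 0.0, 44.6]
force: [0.2, -0.4, 0.1]
grip_width: 0.0589
```

```bash
python3 - <<'E'
from h import *
img,d,K,M,W=cloud("wrist"); save("w2.png",img)
m=rect(W,"new",(.35,-.33),(.6,-.1),.045,.075)
print(np.nanpercentile(W[m],[2,98],axis=0))
go(.4435,-.2337,.027,44.5)
E
```

```text
new 8580 [ 0.4422 -0.2356  0.0564] 0.0564 ((440.1620788574219, -237.0565948486328), (115.3846206665039, 62.821353912353516), 44.738197326660156)
[[ 0.39079858 -0.28692988  0.05471221]
 [ 0.49164971 -0.18670867  0.0580115 ]]
t 6.0 at [ 0.4436 -0.2329  0.1773] [-180.      0.     44.61] w 0.0628 q7 -21.1 F [ 0.1  0.1 -0.1] | shift [-0.0006  0.0006  0.1503] turn 0.11
```

View pics/w2.png

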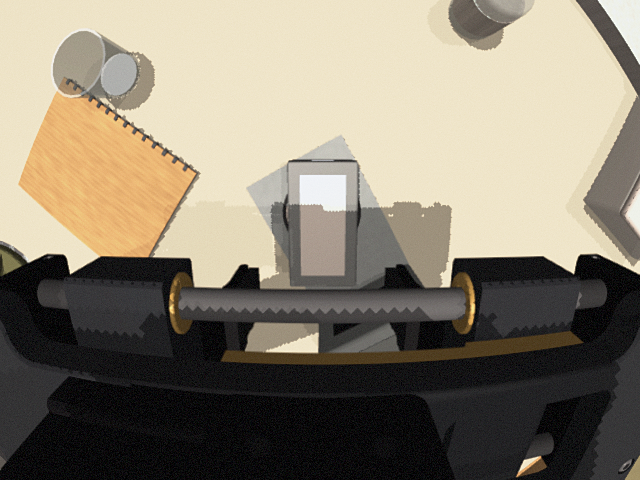

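The case has not moved; it is still at (322,220). I'll retry a bit deeper and check the width before lifting.

>>> drive_tool(moves="-0.001 0.001 0.04 0 1;-0.001 0.001 0.08 0 1;-0.001 0.001 0.11 0 1;-0.001 0.001 0.135 0 1;-0.001 0.001 0.15 0 1;-0.001 0.001 0.155 0 1;-0.001 0.001 0.155 0 1;-0.001 0.001 0.155 0 1")

```text
time_s: 6.8
tool_pos: [0.4444, -0.2347, 0.0233]
tool_rot: [179.9, -0.0, 44.6]
force: [0.2, -0.1, 0.3]
grip_width: 0.0871
```

>>> drive_tool(moves="0 0 0 0 -1;0 0 0 0 -1;0 0 0 0 -1;0 0 0 0 -1;0 0 0 0 -1;0 0 0 0 -1;0 0 0 0 -1;0 0 0 0 -1", grip_force=40)

```text
time_s: 7.6
tool_pos: [0.4435, -0.2343, 0.0223]
tool_rot: [-180.0, 0.0, 44.6]
force: [0.1, 0.1, -0.2]
grip_width: 0.0312
```

```bash
python3 - <<'E'
from h import *
go(.4435,-.2337,.022,44.5)
E
```

```text
t 7.6 at [ 0.4435 -0.2343  0.0223] [-180.      0.     44.61] w 0.0312 q7 -24.3 F [ 0.1  0.1 -0.2] | shift [ 0.0004 -0.0004  0.0003] turn 0.11
```

```bash
python3 - <<'E'
from h import *
a=cloud("wrist")[0]; b,d,K,M,W=cloud("scene"); 
b2=cv2.resize(b[140:300,90:300],(525,400)); a2=cv2.resize(a,(525,394))
c=np.zeros((590,800,3),np.uint8); a3=cv2.resize(a,(395,296)); b3=cv2.resize(b[130:290,80:294],(395,296)); t=cloud("top")[0]; t3=cv2.resize(t[230:390,320:534],(395,296))
c[:296,:395]=a3; c[:296,400:795]=b3; c[294:590,:395]=t3
save("c3.png",c); go(.4435,-.2337,.022,44.5)
E
```

```text
t 7.75 at [ 0.4435 -0.2343  0.0223] [-180.      0.     44.61] w 0.0192 q7 -24.3 F [-0.8  0.2 -0.9] | shift [ 0.0004 -0.0004  0.0003] turn 0.11
```

View pics/c3.png

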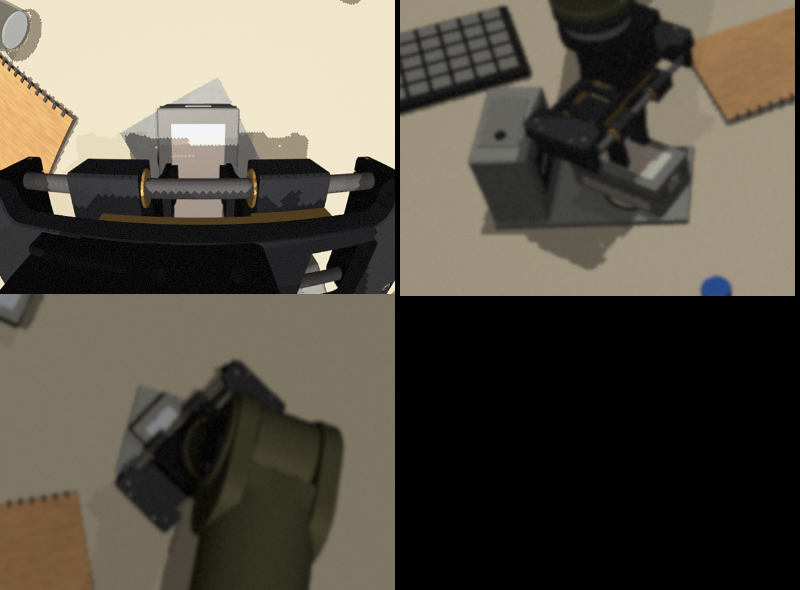

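The crops show the fingertips somehow over or beside the case rather than astride it. I'll check where the fingers lie in the tool frame using the depth image.

```bash
python3 - <<'E'
from h import *
img,d,K,M,W=cloud("wrist"); o=get_obs()
print(calibration("wrist")); print(o["tool_pos"],o["grip_width"])
for n in ("wrist","scene"):
    if n=="scene": img,d,K,M,W=cloud("scene")
    R=Rn.from_euler('xyz',o["tool_rot"],degrees=True).as_matrix()
    T=(W-o["tool_pos"])@R
    dark=img.max(2)<60
    m=dark&(np.abs(T[...,0])<.03)&(np.abs(T[...,1])<.06)&(T[...,2]>-.08)&(T[...,2]<.03)
    p=T[m]; print(n,len(p))
    for lo in np.arange(-.08,.03,.01):
        q=p[(p[:,2]>=lo)&(p[:,2]<lo+.01)]
        if len(q): print(round(lo,2),len(q),np.percentile(q,[5,50,95],axis=0).round(3).tolist())
m=rect(W,"sc",(.35,-.33),(.6,-.1),.04,.075)
E
```

```text
{'intrinsics': array([[371.64829954,   0.        , 321.62908551],
       [  0.        , 371.64829954, 234.66284102],
       [  0.        ,   0.        ,   1.        ]]), 'T_tool_cam': array([[ 7.22907666e-04,  9.70588875e-01,  2.40742004e-01,
         6.63551575e-02],
       [ 9.99999706e-01, -7.63597001e-04,  7.57296247e-05,
         1.83956701e-04],
       [ 2.57332204e-04,  2.40741878e-01, -9.70589142e-01,
        -2.01684196e-01],
       [ 0.00000000e+00,  0.00000000e+00,  0.00000000e+00,
         1.00000000e+00]])}
[ 0.44354466 -0.23429022  0.0223428 ] 0.0149772513322135
wrist 1163
-0.08 9 [[-0.002, -0.013, -0.08], [0.001, -0.009, -0.079], [0.008, 0.01, -0.073]]
-0.07 392 [[-0.006, -0.018, -0.069], [0.011, -0.009, -0.064], [0.012, 0.018, -0.061]]
-0.06 422 [[0.008, -0.017, -0.059], [0.011, 0.009, -0.055], [0.012, 0.017, -0.05]]
-0.05 289 [[0.01, -0.017, -0.05], [0.011, 0.01, -0.045], [0.012, 0.017, -0.041]]
-0.04 29 [[0.003, -0.031, -0.04], [0.01, -0.013, -0.034], [0.014, 0.027, -0.033]]
0.01 22 [[-0.001, -0.041, 0.012], [0.002, -0.04, 0.014], [0.007, -0.04, 0.015]]
scene 589
-0
[... 328 characters left out ...]
-0.04 71 [[-0.018, -0.026, -0.039], [0.011, 0.026, -0.032], [0.024, 0.031, -0.03]]
-0.03 63 [[-0.016, 0.029, -0.029], [0.005, 0.031, -0.025], [0.025, 0.032, -0.02]]
-0.02 71 [[-0.026, 0.029, -0.019], [-0.0, 0.031, -0.015], [0.028, 0.032, -0.01]]
-0.01 38 [[-0.027, 0.029, -0.01], [0.0, 0.03, -0.007], [0.024, 0.032, -0.004]]
-0.0 3 [[-0.027, 0.032, 0.008], [-0.024, 0.032, 0.008], [0.022, 0.032, 0.009]]
0.01 138 [[-0.025, 0.03, 0.012], [0.004, 0.038, 0.015], [0.023, 0.056, 0.019]]
0.02 9 [[0.008, 0.05, 0.02], [0.012, 0.053, 0.021], [0.019, 0.056, 0.023]]
sc 990 [ 0.4653 -0.2227  0.0544] 0.0547 ((452.81939697265625, -225.63412475585938), (85.52867889404297, 64.86358642578125), 44.53295135498047)
```

The fingers show only above the lid. The real fingertips may end about 35 mm short of the stated TCP, so I'll lift clear and measure the tips from depth.

>>> drive_tool(moves="0 0 -0.03 0 1;0 0 -0.07 0 1;0 0 -0.12 0 1;0 0 -0.155 0 1;0 0 -0.155 0 1;0 0 -0.155 0 1;0 0 -0.155 0 1;0 0 -0.155 0 1")

```text
time_s: 8.65
tool_pos: [0.4425, -0.2338, 0.1756]
tool_rot: [-179.8, 0.0, 44.6]
force: [-0.2, -0.1, 0.4]
grip_width: 0.067
```

```bash
python3 - <<'E'
from h import *
for n in ("wrist","scene"):
    o=get_obs(); img,d,K,M,W=cloud(n)
    R=Rn.from_euler('xyz',o["tool_rot"],degrees=True).as_matrix()
    T=(W-o["tool_pos"])@R
    m=(np.abs(T[...,0])<.03)&(np.abs(T[...,1])<.065)&(T[...,2]>-.1)&(T[...,2]<.06)
    p=T[m]; print(n,len(p),o["grip_width"],o["tool_pos"])
    for lo in np.arange(-.08,.06,.01):
        q=p[(p[:,2]>=lo)&(p[:,2]<lo+.01)]
        if len(q): print(round(lo,2),len(q),np.percentile(q,[5,50,95],axis=0).round(3).tolist())
    q=p[(p[:,2]<.03)]; print("max z",np.sort(q[:,2])[-8:].round(4))
m=rect(cloud("wrist")[4],"new",(.35,-.33),(.6,-.1),.045,.075)
E
```

```text
wrist 3746 0.06704442075330679 [ 0.44251104 -0.23376761  0.1755974 ]
-0.08 180 [[-0.008, -0.034, -0.08], [-0.004, 0.0, -0.077], [0.001, 0.034, -0.071]]
-0.07 485 [[-0.008, -0.041, -0.069], [0.011, 0.033, -0.064], [0.012, 0.042, -0.061]]
-0.06 449 [[0.007, -0.041, -0.059], [0.011, 0.033, -0.055], [0.012, 0.041, -0.051]]
-0.05 462 [[0.003, -0.041, -0.05], [0.011, -0.033, -0.045], [0.012, 0.041, -0.041]]
-0.04 35 [[0.002, -0.038, -0.04], [0.01, 0.034, -0.039], [0.012, 0.04, -0.039]]
max z [-0.0389 -0.0389 -0.0388 -0.0388 -0.0388 -0.0388 -0.0387 -0.0383]
scene 544 0.07106598775784977 [ 0.44265672 -0.23382066  0.1757583 ]
-0.08 94 [[-0.005, -0.044, -0.079], [0.011, -0.035, -0.074], [0.014, 0.048, -0.07]]
-0.07 90 [[-0.005, -0.041, -0.069], [0.008, -0.035, -0.064], [0.013, 0.047, -0.061]]
-0.06 106 [[-0.007, -0.042, -0.059], [0.006, 0.036, -0.055], [0.013, 0.046, -0.05]]
-0.05 111 [[-0.007, -0.04, -0.05], [0.006, 0.037, -0.045], [0.013, 0.046, -0.04]]
-0.04 18 [[-0.006, -0.038, -0.04], [0.004, -0.035, -0.039], [0.011, 0.044, -0.037]]
max z [-0.0387 -0.0385 -0.0384 -0.0383 -0.0382 -0.0373 -0.0373 -0.0366]
new 8618 [ 0.4421 -0.2357  0.0564] 0.0564 ((440.2647705078125, -237.0816650390625), (114.48443603515625, 62.768531799316406), 44.832054138183594)
```

Both cameras put the real tips 38 mm behind the reported TCP, so real tip z = reported z + 0.038. Next I check where the gripper body begins.

```bash
python3 - <<'E'
from h import *
for n in ("wrist","scene"):
    o=get_obs(); img,d,K,M,W=cloud(n)
    R=Rn.from_euler('xyz',o["tool_rot"],degrees=True).as_matrix()
    T=(W-o["tool_pos"])@R
    m=(np.abs(T[...,0])<.08)&(np.abs(T[...,1])<.12)&(T[...,2]>-.18)&(T[...,2]<-.03)
    p=T[m]; print(n,len(p),o["grip_width"])
    for lo in np.arange(-.18,-.03,.01):
        q=p[(p[:,2]>=lo)&(p[:,2]<lo+.01)]
        if len(q): print(round(lo,2),len(q),np.percentile(q,[2,50,98],axis=0)[:,:2].round(3).tolist())
go(.4435,-.2345,-.009,44.6)
E
```

```text
wrist 101693 0.07901198768815522
-0.17 764 [[0.022, -0.049], [0.024, -0.031], [0.026, 0.006]]
-0.16 31587 [[-0.013, -0.08], [0.025, 0.003], [0.029, 0.084]]
-0.15 18595 [[-0.015, -0.068], [0.026, 0.008], [0.037, 0.068]]
-0.14 22951 [[-0.026, -0.079], [0.025, 0.045], [0.039, 0.079]]
-0.13 19562 [[-0.025, -0.079], [0.032, 0.004], [0.039, 0.08]]
-0.12 3374 [[-0.025, -0.083], [0.037, 0.044], [0.039, 0.083]]
-0.11 862 [[0.001, -0.046], [0.01, -0.044], [0.015, 0.047]]
-0.1 888 [[-0.005, -0.049], [0.005, -0.044], [0.012, 0.05]]
-0.09 1353 [[-0.008, -0.044], [0.0, -0.039], [0.007, 0.045]]
-0.08 236 [[-0.009, -0.04], [-0.004, -0.039], [0.002, 0.041]]
-0.07 501 [[-0.009, -0.048], [0.011, -0.039], [0.012, 0.049]]
-0.06 488 [[0.005, -0.048], [0.011, -0.039], [0.012, 0.048]]
-0.05 496 [[0.002, -0.048], [0.011, -0.039], [0.012, 0.048]]
-0.04 36 [[-0.0, -0.047], [0.01, 0.04], [0.012, 0.047]]
scene 4886 0.08224063074129755
-0.18 321 [[-0.018, -0.047], [0.023, 0.007], [0.028, 0.018]]
-0.17 276 [[-0.019, -0.047], [0.023, 0.013], [0.028, 0.018]]
-0.16 1177 [[-0.03, -0.091], [0.014, 0.033], [0.037, 0.095
[... 189 characters left out ...]
367 [[-0.031, -0.082], [0.03, 0.08], [0.04, 0.089]]
-0.11 69 [[-0.027, -0.081], [0.003, -0.045], [0.038, 0.088]]
-0.1 37 [[-0.009, -0.054], [0.001, -0.046], [0.014, -0.044]]
-0.09 72 [[-0.008, -0.055], [0.011, -0.043], [0.014, 0.055]]
-0.08 84 [[-0.006, -0.051], [0.011, -0.04], [0.014, 0.055]]
-0.07 102 [[-0.008, -0.049], [0.007, -0.041], [0.013, 0.053]]
-0.06 110 [[-0.008, -0.048], [0.006, -0.039], [0.013, 0.051]]
-0.05 112 [[-0.009, -0.048], [0.005, 0.042], [0.013, 0.051]]
-0.04 16 [[-0.006, -0.047], [0.009, -0.04], [0.012, 0.05]]
t 8.9 at [ 0.4433 -0.2341  0.1768] [-1.7994e+02  1.0000e-02  4.4620e+01] w 0.084 q7 -21.0 F [ 0.3  0.1 -0.9] | shift [-1.000e-04  6.000e-04  1.858e-01] turn 0.02
```

The body starts 70 mm behind the real tips, so the whole tool frame is shifted along z by 38 mm. I descend accordingly.

>>> drive_tool(moves="0 0 0.04 0 1;0 0 0.08 0 1;0 0 0.115 0 1;0 0 0.145 0 1;0 0 0.165 0 1;0 0 0.18 0 1;0 0 0.185 0 1;0 0 0.185 0 1")

```text
time_s: 9.7
tool_pos: [0.4431, -0.234, -0.0082]
tool_rot: [-179.9, 0.0, 44.6]
force: [0.9, 0.7, -0.2]
grip_width: 0.0872
```

>>> drive_tool(moves="0 0 0 0 -1;0 0 0 0 -1;0 0 0 0 -1;0 0 0 0 -1;0 0 0 0 -1;0 0 0 0 -1;0 0 0 0 -1;0 0 0 0 -1", grip_force=30)

```text
time_s: 10.5
tool_pos: [0.4438, -0.2344, -0.0071]
tool_rot: [180.0, 0.0, 44.6]
force: [-2.4, 0.8, 5.5]
grip_width: 0.0617
```

>>> drive_tool(moves="0 0 -0.02 0 -1;0 0 -0.05 0 -1;0 0 -0.09 0 -1;0 0 -0.13 0 -1;0 0 -0.16 0 -1;0 0 -0.17 0 -1;0 0 -0.17 0 -1;0 0 -0.17 0 -1")

```text
time_s: 11.3
tool_pos: [0.4424, -0.2338, 0.1602]
tool_rot: [-179.8, 0.1, 44.6]
force: [0.0, 0.2, -3.2]
grip_width: 0.0619
```

```bash
python3 - <<'E'
from h import *
img,d,K,M,W=cloud("wrist")
m=rect(W,"held",(.35,-.33),(.6,-.1),.2,.245)
# target column (648.6,-36.4) yaw -25.2; held case offset +4mm of tool along length -> tcp
import math
c=np.array([.6486,-.0364])+.0043*np.array([math.cos(math.radians(-25.2)),math.sin(math.radians(-25.2))])
print(c); go(*c,.163,-25.2)
E
```

```text
held 18494 [ 0.4654 -0.2116  0.223 ] 0.2237 ((464.9685974121094, -212.10604858398438), (44.60542297363281, 81.03425598144531), 44.28834533691406)
[ 0.65249076 -0.03823085]
t 11.35 at [ 0.4421 -0.2336  0.1599] [-1.7978e+02  6.0000e-02  4.4620e+01] w 0.0621 q7 -21.2 F [-0.4  0.3 -3.1] | shift [ 0.287   0.0087 -0.0035] turn 69.82
```

>>> drive_tool(moves="0.04 0.001 -0.004 8 -1;0.08 0.002 -0.004 16 -1;0.12 0.004 -0.004 24 -1;0.16 0.005 -0.004 32 -1;0.2 0.006 -0.004 40 -1;0.24 0.007 -0.004 48 -1;0.27 0.008 -0.004 56 -1;0.287 0.009 -0.004 64 -1")

```text
time_s: 12.15
tool_pos: [0.6543, -0.0354, 0.163]
tool_rot: [-179.9, 0.3, -19.5]
force: [0.3, -0.7, -2.4]
grip_width: 0.0619
```

```bash
python3 - <<'E'
from h import *
go(.6525,-.0382,.163,-25.2)
E
```

```text
t 12.15 at [ 0.6543 -0.0354  0.163 ] [-179.94    0.27  -19.5 ] w 0.0619 q7 -115.4 F [ 0.3 -0.7 -2.4] | shift [-0.0008  0.0032 -0.    ] turn 5.7
```

>>> drive_tool(moves="-0.001 0.002 0 5.7 -1;-0.001 0.002 0 5.7 -1;-0.001 0.002 0.02 5.7 -1;-0.001 0.002 0.04 5.7 -1;-0.001 0.002 0.055 5.7 -1;-0.001 0.002 0.06 5.7 -1;-0.001 0.002 0.06 5.7 -1;-0.001 0.002 0.06 5.7 -1")

```text
time_s: 12.95
tool_pos: [0.6531, -0.0408, 0.107]
tool_rot: [-180.0, -0.1, -25.1]
force: [-0.3, -0.0, -1.6]
grip_width: 0.062
```

```bash
python3 - <<'E'
from h import *
img,d,K,M,W=cloud("scene"); a=cloud("wrist"); np.savez("s1.npz",W=W,img=img); np.savez("wr1.npz",W=a[4],img=a[0])
c=np.zeros((590,800,3),np.uint8); c[:]=0
c[:590,:]=0
s=cv2.resize(img[180:330,250:450],(400,300)); c[:300,:400]=s; c[:300,400:]=cv2.resize(a[0],(400,300)); c[300:590,:400]=0
save("c4.png",c[:300])
go(.6525,-.0382,.081,-25.2)
t=-25.2*np.pi/180; A=np.array([[np.cos(t),np.sin(t)],[-np.sin(t),np.cos(t)]])
for n,w in (("scene",W),("wrist",a[4])):
    L=(w[...,:2]-[.6486,-.0364])@A.T
    near=(np.abs(L[...,0])<.09)&(np.abs(L[...,1])<.06)
    for lo,hi in ((.01,.045),(.05,.09),(.13,.175),(.18,.19)):
        q=L[near&(w[...,2]>lo)&(w[...,2]<hi)]
        if len(q)>30: print(n,lo,len(q),np.percentile(q,[2,10,50,90,98],axis=0).round(4).tolist())
E
```

```text
t 13.05 at [ 0.6534 -0.0407  0.1076] [-1.7996e+02 -1.1000e-01 -2.5080e+01] w 0.0615 q7 -121.0 F [ 0.1  0.6 -3.1] | shift [-0.0019 -0.0019  0.0266] turn 0.12
scene 0.01 376 [[0.0335, -0.0274], [0.0569, -0.022], [0.0585, 0.0035], [0.0599, 0.0289], [0.0604, 0.0324]]
scene 0.05 469 [[0.0301, -0.0311], [0.0561, -0.0257], [0.0575, 0.0009], [0.0586, 0.026], [0.0593, 0.0305]]
scene 0.13 2117 [[-0.0349, -0.0352], [-0.0123, -0.027], [0.0306, -0.0003], [0.0587, 0.026], [0.0597, 0.0334]]
scene 0.18 64 [[0.0058, -0.0432], [0.0152, -0.0413], [0.017, -0.0318], [0.0185, 0.0399], [0.0192, 0.0421]]
wrist 0.01 212 [[0.0574, -0.0268], [0.0581, -0.0201], [0.0588, 0.0107], [0.0885, 0.0578], [0.0898, 0.0594]]
wrist 0.05 338 [[0.0569, -0.03], [0.0569, -0.024], [0.0571, -0.0012], [0.0576, 0.0212], [0.0581, 0.0268]]
wrist 0.13 22975 [[-0.0127, -0.0321], [-0.0061, -0.0264], [0.033, -0.0012], [0.0556, 0.024], [0.0584, 0.0297]]
wrist 0.18 240 [[-0.0029, -0.0325], [-0.0022, -0.0323], [0.0026, -0.0013], [0.0071, 0.0299], [0.0087, 0.0301]]
```

View pics/c4.png

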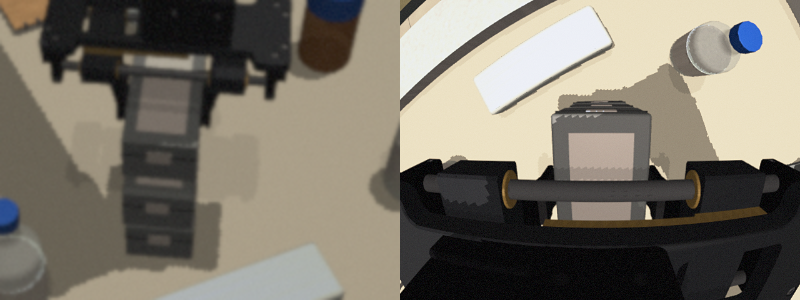

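The pictures show the held case above the two others, aligned with them (faces agree within about 2 mm). I lower straight down.

>>> drive_tool(moves="0 0 0.008 0 -1;0 0 0.015 0 -1;0 0 0.02 0 -1;0 0 0.023 0 -1;0 0 0.0245 0 -1;0 0 0.0255 0 -1;0 0 0.0255 0 -1;0 0 0.0255 0 -1")

```text
time_s: 13.85
tool_pos: [0.6528, -0.0407, 0.081]
tool_rot: [-180.0, -0.0, -25.1]
force: [0.5, 0.1, -2.2]
grip_width: 0.062
```

>>> drive_tool(moves="0 0 0.0005 0 -1;0 0 0.001 0 -1;0 0 0.0015 0 -1;0 0 0.0015 0 -1;0 0 0.0015 0 -1;0 0 0.0015 0 -1;0 0 0.0015 0 -1;0 0 0.0015 0 -1")

```text
time_s: 14.65
tool_pos: [0.6529, -0.0407, 0.0809]
tool_rot: [180.0, -0.1, -25.1]
force: [-3.2, 0.4, 7.0]
grip_width: 0.062
```

Contact (7 N up). Release gently, then rise.

>>> drive_tool(moves="0 0 -0.0005 0 -0.2;0 0 -0.0005 0 0.45;0 0 -0.0005 0 0.6;0 0 -0.0005 0 0.8;0 0 -0.0005 0 1;0 0 -0.0005 0 1;0 0 -0.0005 0 1;0 0 -0.0005 0 1")

```text
time_s: 15.45
tool_pos: [0.6526, -0.0407, 0.0798]
tool_rot: [180.0, 0.0, -25.1]
force: [0.4, 0.4, 0.7]
grip_width: 0.0867
```

>>> drive_tool(moves="0 0 -0.02 0 1;0 0 -0.05 0 1;0 0 -0.08 0 1;0 0 -0.11 0 1;0 0 -0.11 0 1;0 0 -0.11 0 1;0 0 -0.11 0 1;0 0 -0.11 0 1")

```text
time_s: 16.25
tool_pos: [0.6517, -0.0408, 0.1882]
tool_rot: [179.9, 0.1, -25.1]
force: [-0.2, -0.5, 0.5]
grip_width: 0.0873
```

```bash
python3 - <<'E'
from h import *
img,d,K,M,W=cloud("wrist"); 
m=rect(W,"stack top",(.55,-.14),(.75,.07),.13,.16)
img,d,K,M,W2=cloud("scene"); t=-25.2*np.pi/180; A=np.array([[np.cos(t),np.sin(t)],[-np.sin(t),np.cos(t)]])
for n,w in (("scene",W2),("wrist",W)):
    L=(w[...,:2]-[.6486,-.0364])@A.T
    near=(np.abs(L[...,0])<.075)&(np.abs(L[...,1])<.05)
    for lo,hi in ((.01,.045),(.055,.09),(.1,.135)):
        q=L[near&(w[...,2]>lo)&(w[...,2]<hi)]
        if len(q)>30: print(n,lo,len(q),np.percentile(q,[2,10,50,90,98],axis=0).round(4).tolist())
# jar from scene/top
img,d,K,M,W=cloud("top"); save("top5.png",cv2.resize(img[230:330,160:280],(600,500),interpolation=cv2.INTER_CUBIC))
m=rect(W,"jar",(.42,.1),(.6,.27),.1,.125)
go(.51,.19,.16,16)
E
```

```text
stack top 11494 [ 0.6624 -0.0442  0.1444] 0.1445 ((660.3623657226562, -43.26038360595703), (62.757057189941406, 89.56107330322266), 65.1353530883789)
scene 0.01 375 [[0.02, -0.0275], [0.0569, -0.022], [0.0585, 0.0031], [0.0599, 0.0287], [0.0606, 0.0325]]
scene 0.055 417 [[0.0359, -0.0311], [0.056, -0.0257], [0.0574, 0.0005], [0.0586, 0.0258], [0.0593, 0.0304]]
scene 0.1 473 [[0.0014, -0.0304], [0.0567, -0.0251], [0.058, 0.0016], [0.0592, 0.0269], [0.06, 0.0305]]
wrist 0.01 76 [[0.0576, -0.0274], [0.0578, -0.0221], [0.0582, -0.0016], [0.0587, 0.0233], [0.059, 0.0297]]
wrist 0.055 140 [[0.0571, -0.0298], [0.0571, -0.025], [0.0573, -0.0008], [0.0576, 0.0228], [0.0576, 0.0276]]
wrist 0.1 167 [[0.0579, -0.0297], [0.058, -0.0249], [0.0581, -0.0013], [0.0584, 0.0226], [0.0585, 0.0274]]
jar 653 [0.5165 0.198  0.1116] 0.1117 ((516.6017456054688, 198.27923583984375), (59.52946090698242, 56.4593620300293), 89.40008544921875)
t 16.4 at [ 0.6521 -0.0407  0.1888] [ 1.7996e+02  8.0000e-02 -2.5090e+01] w 0.0872 q7 -120.0 F [0.7 0.1 0.5] | shift [-0.2265 -0.1487  0.0291] turn -41.09
```

View pics/top5.png

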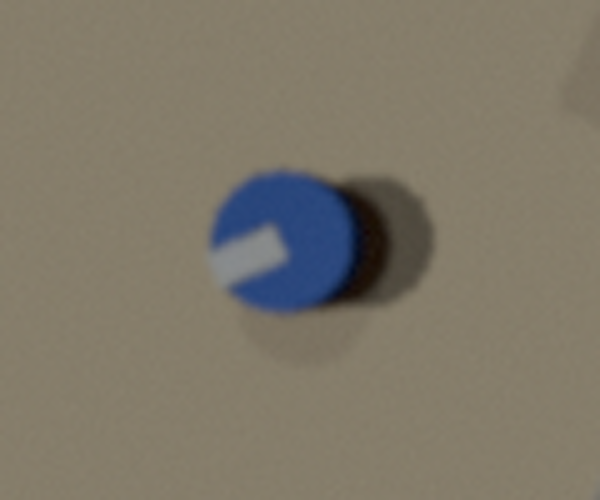

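The stack agrees within about 1–2 mm. The jar's cap is at crop (284,241) with its strip pointing to (220,270), i.e. world yaw about 114°. I move above the jar.

>>> drive_tool(moves="-0.03 -0.02 0 -8 1;-0.07 -0.05 0 -16 1;-0.11 -0.08 0 -24 1;-0.15 -0.11 0.01 -32 1;-0.185 -0.13 0.02 -40 1;-0.215 -0.15 0.02 -41 1;-0.224 -0.159 0.02 -41 1;-0.224 -0.159 0.02 -41 1")

```text
time_s: 17.2
tool_pos: [0.5164, 0.2004, 0.1701]
tool_rot: [-180.0, -0.0, 16.1]
force: [-0.2, -0.2, 0.1]
grip_width: 0.0869
```

>>> drive_tool(moves="0 0 0 0 1;0 0 0 0 1;0 0 0 0 1;0 0 0 0 1;0 0 0 0 1;0 0 0 0 1;0 0 0 0 1;0 0 0 0 1")

```text
time_s: 18.0
tool_pos: [0.5171, 0.1983, 0.1698]
tool_rot: [180.0, -0.0, 15.9]
force: [-0.1, 0.2, -0.4]
grip_width: 0.0872
```

```bash
python3 - <<'E'
from h import *
img,d,K,M,W=cloud("wrist"); save("w6.png",img)
m=rect(W,"jar",(.42,.1),(.6,.27),.1,.125)
ys,xs=np.nonzero(m); P=W[m][:,:2]*1000
c,r=cv2.minEnclosingCircle(P.astype(np.float32)); print("circ",c,r)
px=img[m].astype(int); blue=(px[:,2]-px[:,0]>40)
s=P[~blue]; print("strip",len(s),s.mean(0)); 
v=s.mean(0)-np.array(c); print("ang mean",np.degrees(np.arctan2(v[1],v[0])))
print(cv2.minAreaRect(s.astype(np.float32)))
u,S,V=np.linalg.svd(s-s.mean(0),full_matrices=False); print(np.degrees(np.arctan2(V[0,1],V[0,0])),S)
go(c[0]/1e3,c[1]/1e3,.037,16)
E
```

```text
jar 5182 [0.5167 0.1984 0.1103] 0.1104 ((515.8721313476562, 197.73056030273438), (59.68781280517578, 59.469566345214844), 56.510990142822266)
circ (515.4668579101562, 198.5150909423828) 30.603296279907227
strip 1019 [509.01487934 210.25726404]
ang mean 118.78749949850594
((511.56182861328125, 198.0711669921875), (52.301124572753906, 60.040470123291016), 13.04888916015625)
99.25574122997244 [350.42064339 230.46893366]
t 18.05 at [0.5171 0.1984 0.1698] [179.99  -0.    15.92] w 0.0873 q7 -103.1 F [0.5 0.4 0.6] | shift [-0.0015 -0.0006  0.1328] turn -0.08
```

View pics/w6.png

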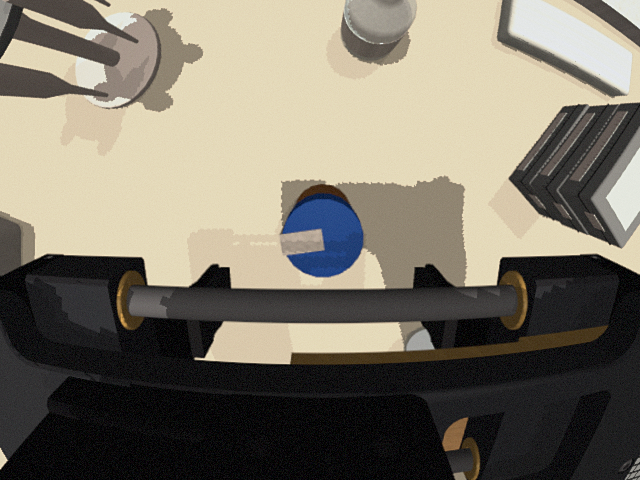

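The wrist view shows the jar's cap at (323,235) between the fingers, its strip running left to (282,245), which gives yaw ≈ 114° and agrees with the top view. I descend and grip the cap.

>>> drive_tool(moves="-0.001 0 0.03 0 1;-0.001 0 0.06 0 1;-0.001 0 0.09 0 1;-0.001 0 0.115 0 1;-0.001 0 0.128 0 1;-0.001 0 0.133 0 1;-0.001 0 0.133 0 1;-0.001 0 0.133 0 1")

```text
time_s: 18.85
tool_pos: [0.5172, 0.1985, 0.0381]
tool_rot: [180.0, -0.1, 15.9]
force: [0.3, -0.5, -0.3]
grip_width: 0.0869
```

>>> drive_tool(moves="0 0 0 0 -1;0 0 0 0 -1;0 0 0 0 -1;0 0 0 0 -1;0 0 0 0 -1;0 0 0 0 -1;0 0 0 0 -1;0 0 0 0 -1", grip_force=30)

```text
time_s: 19.65
tool_pos: [0.5163, 0.1978, 0.037]
tool_rot: [180.0, -0.0, 15.9]
force: [-0.1, -1.2, 2.5]
grip_width: 0.0594
```

```bash
python3 - <<'E'
from h import *
go(.5165,.198,.037,16)
img,d,K,M,W=cloud("top")
rect(W,"block",(.3,-.45),(.6,-.2),.1,.125)
rect(W,"plate",(.25,-.5),(.62,-.05),.005,.014)
for q in pinpoint("top","reader_pad")[:2]:
    u,v=[int(round(a)) for a in q["uv"]]; print(q,W[v,u])
E
```

```text
t 19.65 at [0.5163 0.1978 0.037 ] [ 1.7998e+02 -1.0000e-02  1.5900e+01] w 0.0594 q7 -107.5 F [-0.1 -1.2  2.5] | shift [ 0.0002 -0.0001  0.    ] turn -0.1
block 1557 [ 0.4091 -0.3465  0.1111] 0.1112 ((408.7847595214844, -348.34295654296875), (61.48993682861328, 109.70921325683594), 73.31066131591797)
plate 2835 [ 0.4395 -0.2482  0.0096] 0.0096 ((438.5408630371094, -248.2498321533203), (152.54425048828125, 110.93051147460938), 72.96281433105469)
{'uv': [413.6, 305.3], 'conf': 0.65} [ 0.45227248 -0.23253076  0.0135699 ]
```

>>> drive_tool(moves="0 0 -0.01 0 -1;0 0 -0.03 0 -1;0 0 -0.06 -4 -1;0 0 -0.09 -10 -1;0 0 -0.11 -16 -1;0 0 -0.12 -22 -1;0 0 -0.12 -28 -1;0 0 -0.12 -33 -1")

```text
time_s: 20.55
tool_pos: [0.5155, 0.1982, 0.157]
tool_rot: [-180.0, 0.0, 49.2]
force: [-0.3, 0.8, -3.5]
grip_width: 0.0595
```

```bash
python3 - <<'E'
from h import *
go(.443,-.2337,.155,155)
E
```

```text
t 20.55 at [0.5155 0.1982 0.157 ] [-1.7998e+02  2.0000e-02  4.9170e+01] w 0.0595 q7 -71.0 F [-0.3  0.8 -3.5] | shift [-0.3743  0.2275  0.002 ] turn -105.83
```

>>> drive_tool(moves="-0.025 0.015 0 -7 -1;-0.05 0.03 0 -14 -1;-0.09 0.055 0 -21 -1;-0.13 0.08 0 -28 -1;-0.17 0.105 0 -35 -1;-0.21 0.13 0 -42 -1;-0.24 0.148 0 -49 -1;-0.26 0.158 0 -56 -1")

```text
time_s: 21.35
tool_pos: [0.4628, -0.1052, 0.1565]
tool_rot: [-179.9, 0.0, 105.0]
force: [-0.3, 0.7, -4.1]
grip_width: 0.0594
```

```bash
python3 - <<'E'
from h import *
go(.443,-.2337,.155,155)
E
```

```text
t 21.35 at [ 0.4628 -0.1052  0.1565] [-1.7992e+02  3.0000e-02  1.0504e+02] w 0.0594 q7 25.4 F [-0.3  0.7 -4.1] | shift [-0.119  -0.0524  0.0016] turn -49.96
```

>>> drive_tool(moves="-0.02 -0.008 0 -7 -1;-0.045 -0.02 0 -14 -1;-0.07 -0.03 0 -21 -1;-0.09 -0.04 0 -28 -1;-0.105 -0.047 0 -35 -1;-0.115 -0.051 0 -42 -1;-0.119 -0.052 0 -49 -1;-0.119 -0.052 0 -50 -1")

```text
time_s: 22.15
tool_pos: [0.4441, -0.2303, 0.1564]
tool_rot: [180.0, -0.1, 154.9]
force: [-0.5, 1.2, -4.3]
grip_width: 0.0595
```

>>> drive_tool(moves="0 0 0 0 -1;0 0 0 0 -1;0 0 0.02 0 -1;0 0 0.04 0 -1;0 0 0.06 0 -1;0 0 0.075 0 -1;0 0 0.075 0 -1;0 0 0.075 0 -1")

```text
time_s: 22.95
tool_pos: [0.4449, -0.2298, 0.0822]
tool_rot: [180.0, -0.0, 154.9]
force: [0.1, 0.2, -3.3]
grip_width: 0.0591
```

```bash
python3 - <<'E'
from h import *
go(.443,-.2337,.046,155)
img,d,K,M,W=cloud("wrist"); save("w7.png",img)
E
```

```text
t 22.95 at [ 0.4449 -0.2298  0.0822] [179.99  -0.   154.91] w 0.0591 q7 86.9 F [ 0.1  0.2 -3.3] | shift [ 0.0001 -0.0044  0.0362] turn -0.09
```

View pics/w7.png

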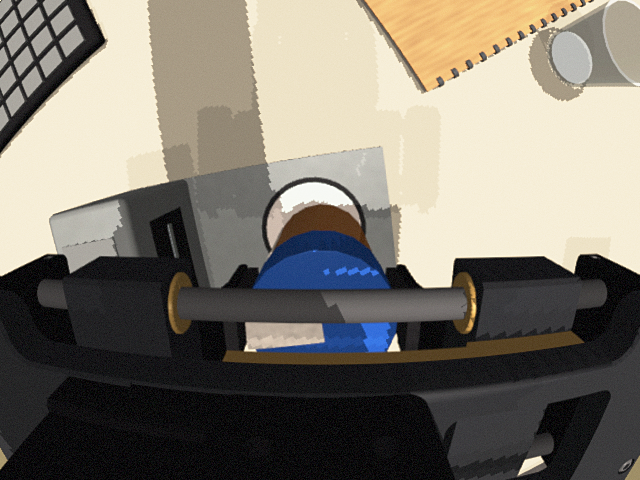

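The label strip (285,335) points at the reader block and window on the left (170,245), and the pad is below. I correct 4 mm and lower.

>>> drive_tool(moves="0 -0.0045 0 0 -1;0 -0.0045 0.01 0 -1;0 -0.0045 0.02 0 -1;0 -0.0045 0.028 0 -1;0 -0.0045 0.033 0 -1;0 -0.0045 0.036 0 -1;0 -0.0045 0.036 0 -1;0 -0.0045 0.036 0 -1")

```text
time_s: 23.8
tool_pos: [0.4431, -0.2343, 0.046]
tool_rot: [-180.0, 0.0, 154.9]
force: [0.2, 0.2, -3.9]
grip_width: 0.0594
```

>>> drive_tool(moves="0 0 0.0005 0 -1;0 0 0.001 0 -1;0 0 0.0015 0 -1;0 0 0.0015 0 -1;0 0 0.0015 0 -1;0 0 0.0015 0 -1;0 0 0.0015 0 -1;0 0 0.0015 0 -1")

```text
time_s: 24.6
tool_pos: [0.4432, -0.2344, 0.045]
tool_rot: [-180.0, 0.1, 154.9]
force: [-1.4, 1.0, 5.0]
grip_width: 0.059
```

Contact (5 N up). Release and rise straight.

>>> drive_tool(moves="0 0 -0.0005 0 -0.2;0 0 -0.0005 0 0.45;0 0 -0.0005 0 0.6;0 0 -0.0005 0 0.8;0 0 -0.0005 0 1;0 0 -0.0005 0 1;0 0 -0.0005 0 1;0 0 -0.0005 0 1")

```text
time_s: 25.4
tool_pos: [0.4428, -0.2343, 0.0448]
tool_rot: [-180.0, -0.0, 154.9]
force: [0.4, 0.7, -0.7]
grip_width: 0.0864
```

>>> drive_tool(moves="0 0 -0.02 0 1;0 0 -0.05 0 1;0 0 -0.09 0 1;0 0 -0.13 0 1;0 0 -0.15 0 1;0 0 -0.15 0 1;0 0 -0.15 0 1;0 0 -0.15 0 1")

```text
time_s: 26.2
tool_pos: [0.4419, -0.2338, 0.1933]
tool_rot: [180.0, -0.2, 154.9]
force: [0.2, -0.7, -1.2]
grip_width: 0.0872
```

```bash
python3 - <<'E'
from h import *
img,d,K,M,W=cloud("wrist"); save("w8.png",img)
m=rect(W,"jar",(.38,-.29),(.5,-.18),.11,.13)
P=W[m][:,:2]*1000; print("circ",cv2.minEnclosingCircle(P.astype(np.float32)),"want 443,-233.7; tilt fit",np.linalg.lstsq(np.c_[W[m][:,:2],np.ones(m.sum())],W[m][:,2],rcond=None)[0][:2])
rect(cloud("scene")[4],"stack",(.55,-.14),(.75,.07),.13,.16)
rect(cloud("top")[4],"stack",(.55,-.14),(.75,.07),.13,.16)
go(.4432,-.234,.2,155)
E
```

```text
jar 4644 [ 0.4442 -0.234   0.1183] 0.1184 ((445.2566833496094, -234.193359375), (59.49232864379883, 59.645782470703125), 26.83660316467285)
circ ((444.857421875, -234.9271240234375), 30.77467155456543) want 443,-233.7; tilt fit [ 0.00418029 -0.0092012 ]
stack 2014 [ 0.6556 -0.0403  0.1426] 0.1431 ((649.2601928710938, -37.595184326171875), (62.02849197387695, 118.86860656738281), 64.91468811035156)
stack 1709 [ 0.6478 -0.0366  0.1457] 0.1458 ((648.8466796875, -36.68440628051758), (62.358489990234375, 117.14164733886719), 64.72396087646484)
t 26.35 at [ 0.4421 -0.2339  0.1935] [ 1.7998e+02 -1.4000e-01  1.5492e+02] w 0.0872 q7 89.6 F [ 0.3 -0.   0.5] | shift [-0.001   0.0003 -0.0065] turn -0.08
```

View pics/w8.png

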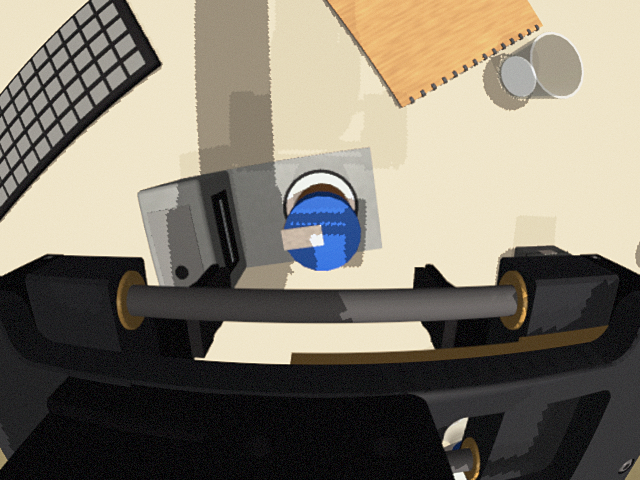

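The picture shows the jar upright on the pad at (322,232). Its strip runs parallel to the plate edges towards the window at (222,225), and nothing touches it. I hand in.

```bash
python3 -c "
from cell import *
print(sign_off(), get_obs()['time_s'])"
```

```text
the job is handed in; nothing more can be done
the job is handed in; nothing more can be done
```

I put the tip case from the reader on top of the two-case column. The jar now stands on the reader's pad with its label turned to the window. The job was handed in at about 26 s of robot time; no verdict was reported.

- **Failed grasps:** Two tries at gripping the case closed on nothing. Depth from two cameras showed the real fingertips are about 38 mm behind the reported tool point. I allowed for that in every later move. The failed tries did not move the case.
- **Case stack:** The top case matches the column's earlier measured position within about 1.5 mm and 0.5°, and the faces of the three cases line up within about 3 mm. Top height measured 143 to 146 mm, against the expected 144 mm.
- **Jar:** It stands within about 2 mm of the pad's centre, with its top at 118 mm as expected and less than 0.01 rad of tilt. By eye in the last picture, its strip runs parallel to the plate's edges towards the window.
- **Release:** The gripper is open and well above the jar, touching nothing.
- **Bystanders:** The arm kept clear of the bottles, beaker and tin, but I did not measure them again at the end.

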